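# Shut the power box and open the track cleaner

### The arm

A 7-joint arm with a two-finger parallel gripper is mounted at the origin on the work surface. World frame = base frame: x ahead of the robot, y to its left, z up, the work surface at z = 0. Lengths are in m, angles in rad, forces in N, time in s.
With the tool pointing down it reaches from about 0.425 to 0.825 m from the base axis. Payload 3.6 kg.
Tool frame: the origin (TCP) lies midway between the tips of the shut fingers; the grasp point (between the pads) lies env.grip_depth behind it (env.grip_depth is the distance from the TCP to the grasp point, in m); z points along the fingers, y is the line along which they close (so a half turn about z gives the same grasp; the last joint's range is limited). The gripper opens to 93 mm and grips with 3 to 60 N. Pads are 15 mm wide; open, the fingers measure 128 mm over their backs; the gripper's body (75 mm by 188 mm) begins 65 mm behind the grasp point.
Start: joints at [-1.153, 0.615, -0.013, 1.423, 0.008, 1.103, -0.04], TCP at [0.279, 0.587, 0.219] pointing down, gripper open.
Joint ranges: [-3.12, 3.12], [-0.3, 2.06], [-1.34, 1.32], [0.26, 2.42], [-1.36, 4.5], [0.01, 1.98], [-2.84, 2.84]. Speed limits (rad/s): [2.79, 2.79, 3.14, 3.14, 3.14, 3.14, 3.14].

### API

Orientations are given as a unit quaternion [w, x, y, z].
In Python, from plant import env gives the robot as it stands.
- The arm moves only by the tool jog_arm, called after ">>>" by a JSON object that holds its "api" and its "payload". Schema: {"type":"object","properties":{"offsets":{"type":"object","properties":{"dx":{"type":"array","items":{"type":"number"},"minItems":1,"maxItems":8},"dy":{"type":"array","items":{"type":"number"},"minItems":1,"maxItems":8},"dz":{"type":"array","items":{"type":"number"},"minItems":1,"maxItems":8},"rx":{"type":"array","items":{"type":"number"},"minItems":1,"maxItems":8},"ry":{"type":"array","items":{"type":"number"},"minItems":1,"maxItems":8},"rz":{"type":"array","items":{"type":"number"},"minItems":1,"maxItems":8}},"additionalProperties":false,"required":["dx","dy","dz","rx","ry","rz"]},"finger_gap":{"type":"number"},"squeeze":{"type":"number"},"only":{"type":"string"},"quiet":{"type":"boolean"},"lines":{"type":"string"}},"required":["offsets"],"additionalProperties":false}. offsets is an object with one list for each field, all of the same length, 1 to 8, a row being the entries at one place: dx, dy, dz (the shift in m), rx, ry, rz (a rotation vector in rad); each row shifts and turns the commanded pose from where the row before left it, along the tool's axes as they then stand; what a row does not reach is not made up. A row lasts 1/10 s, in which the tool goes at most 0.05 m and 0.15 rad, less where a joint would pass 70% of its speed; a pose out of reach is approached as far as the arm can. finger_gap is the finger opening in m, set as the call begins (left out keeps the last). The fingers move at their own pace and stop on an object; squeeze is the grip in N (left out, the last holds). Time passes only in rows, so rows that do not move let the fingers close. The tool returns the time, the measured TCP pose, the force, the opening and the grip force at its end. only (a regular expression) keeps the lines of the reply that match it, lines (a string "A,B") keeps lines A to B, and quiet returns only ok. Input that does not fit is refused with a message, and nothing moves.
- env.observe(): the state, without advancing time (a new reading comes with each control period).
- env.capture(name): name is "scene" or "top" or "wrist"; returns the picture (480x640x3 uint8, blue, green, red); there is no depth.
- env.get_calibration(name): a dict with "camera_matrix" (3x3 intrinsics, pixels), "R" (3x3) and "t" (3): a world point X has camera coordinates R X + t; the wrist camera has in their place "hand_eye" (4x4, takes a point from camera to tool coordinates, whose origin is the TCP and whose axes are the flange's). Camera axes: x right, y down, z forward; pixel columns grow to the right and rows downward; lengths in m; the calibration is good to about 2 mm. The wrist camera is an equidistant fisheye: a pixel r from the principal point sees the ray r / f radians off the axis. A picture is of the moment at which its call begins: read the wrist's pose just before it. get_calibration takes no time and is no camera call.
- env.close_job(): hands the job in; it is judged then, once.
The state is a dict: "time_s": time; "joint_pos": joint angles; "qd": joint speeds; "joint_efforts": joint torques, N m; "tool_pos": TCP position; "eef_rot": TCP orientation; "wrist_force": force on the tool from outside, world axes, zero at the start; "moment": the same for the moment, N m; "width": finger opening in m; "gripper_force": force on a finger pad.
Only numpy, scipy, OpenCV 4.12 (cv2) and the standard library are available. Lean on these libraries where they do the work, as an engineer would, in place of code of your own. Each camera call takes 0.05 s, during which the arm holds its last target. There are 200 camera calls.

### The job

Before the track cleaner is opened, push the yellow door of the layout's power-supply box fully shut until it clicks home on its catch. Then press the orange safety cap of the white cleaner bottle down, twist it counterclockwise (seen from above) while it is pressed until it is free, and lift it straight up. Finish while holding the cap in the gripper, still and upright, a few centimetres clear above the bottle's neck; leave the other things where they are and the door shut.

Things in the scene. Friction and masses are not known exactly. Their poses are not given: they have to be found in the camera images.
- psu_door (a joint): opening angle of the yellow door, rad: 0 = fully shut on its stop, grows as it opens, counterclockwise from above (starts 0.6 to 1.1). Upright hinge, little friction, no spring. A roller catch resists from about 0.07 to 0.03 rad (5 to 8 N at the free edge), then draws the door to 0 and holds it; left before that, it is pushed back open.
- psu_box: fixed grey box of the power supply, 140 deep (x), 190 wide (y), 200 mm high; origin: centre of its underside. Its front, the -x face, turned roughly to the robot, is covered by the door. When shut, the door's outer face lies 11 mm in front of the box.
- door_hinge (a point): point at the hinge, on the outer face of the door at its top edge (198 mm above the table). Axes are the door's: +y runs along the door from hinge to free edge, -x out of the outer face (the face to push on), z up. The door is 188 mm wide, 10 mm thick, from 2 to 198 mm above the table.
- door_push (a point): point on the door's outer face, 150 mm from the hinge (the free edge is 38 mm farther along +y), 165 mm above the table, 33 mm below the door's top; axes as door_hinge. A good place to push, along its +x.
- bottle: white square cleaner bottle, green band, 62 mm square, shoulder top at 112 mm, fixed upright in a wooden holder (116 mm square, 12 mm high; collar 80 mm square to 42 mm); it cannot move. Origin: centre of the underside, on the table; z up. Neck 26 mm across, rim at 132 mm, with two lugs that hold the cap; a sprung liner pushes the cap up onto them.
- cap: round orange ribbed safety cap, 46 mm across, 32 mm high, 40 g, loose; white mark on top along its +x. Origin: centre of its underside; z up. Starts locked, underside 122 mm above the table, x along the bottle's x: it cannot be lifted, nor turned more than a few degrees. Grip the sides of the upper 16 mm; keep the fingertips above the bottle's shoulder, also when pressed.
- liner (a joint): height of the sprung liner under the cap, m: 0 with the cap locked, -0.006 with the cap pressed to its hard stop, +0.002 with no cap. Spring: 5 N on the cap when locked, 12 N at the stop. From 4 mm down the cap can turn counterclockwise (from above). Keep pressing until past 46 degrees from the start angle; free at 46 to 68 (best 57, stop at 69), where it rises and lifts straight off.
- jar: bystander: small clear paint jar with red lid, 40 mm diameter, 55 mm high, loose. Origin: centre of its underside
- glue: bystander: yellow glue bottle with blue cap, 38 mm diameter, 100 mm high, loose. Origin: centre of its underside
- screwdriver: bystander: red-handled screwdriver lying on the table along its x, about 200 mm long, 30 mm thick, loose
- brush: bystander: wide paint brush lying on the table along its x, about 200 mm long, loose
- truck: bystander: red model tipper truck, 150 mm long along its x, 46 mm wide, 65 mm high, loose. Origin: centre of its underside
- tree: bystander: model fir tree, 48 mm diameter, 105 mm high, loose. Origin: centre of its underside

How it is judged:
By the outcome, as a careful person would: the job done as asked, in the order asked, and still so for the second after the job is handed in, while the arm keeps its last pose, push and grip.
It also fails if it takes over 51 s, if anything falls off the work surface, if the arm or the gripper's body presses on something with over 40 N, if the wrist force passes 120 N, or if a joint passes its speed limit or range.

## Working session

There is one attempt and no reset: what is moved stays moved. The work goes in short steps, Python scripts to look and compute and a tool call to move; the robot and the scene stay as the last step left them, time stands still between calls to the robot, and variables do not carry over. Pictures are saved under pics/ and viewed, at most 10 in all, crops included, and the job is handed in when it is done.

```bash
ls; mkdir -p pics
```

Run:
```python
from plant import env
import cv2,numpy as np
np.set_printoptions(precision=4,suppress=True)
o=env.observe();print(o,env.grip_depth)
for n in("scene","top","wrist"):
    cv2.imwrite(f"pics/{n}0.png",env.capture(n)); print(n,env.get_calibration(n))
```

```text
pics
plant.py
{'time_s': 0.0, 'joint_pos': array([-1.1535,  0.6159, -0.0127,  1.4249,  0.0081,  1.1034, -0.0404]), 'qd': array([ 0.0023,  0.0014,  0.0008, -0.0007, -0.0009,  0.0017,  0.001 ]), 'joint_efforts': array([ -0.0001, -45.8933,   0.2091, -16.5747,  -0.061 ,   0.0203,
         0.0002]), 'tool_pos': array([0.2787, 0.5863, 0.2175]), 'eef_rot': array([-0.0003,  0.22  ,  0.9755, -0.0012]), 'wrist_force': array([-0.2843, -0.86  , -1.2   ]), 'moment': array([-0.0382,  0.0288,  0.0117]), 'gripper_force': 0.0, 'width': 0.09282920731468364} 0.0188
scene {'camera_matrix': array([[476.8863,   0.    , 320.1644],
       [  0.    , 476.8863, 237.56  ],
       [  0.    ,   0.    ,   1.    ]]), 'R': array([[ 0.8233,  0.5674,  0.0141],
       [ 0.3802, -0.533 , -0.7559],
       [-0.4214,  0.6277, -0.6546]]), 't': array([-0.388 , -0.1314,  1.4548])}
top {'camera_matrix': array([[503.5877,   0.    , 315.3509],
       [  0.    , 503.5877, 239.8874],
       [  0.    ,   0.    ,   1.    ]]), 'R': array([[ 0.0209, -0.9997, -0.0102],
       [-0.998 , -0.0203, -0.0593],
       [ 0.0591,  0.0115, -0.9982]]), 't': array([-0.0576,  0.5491,  1.214 ])}
wrist {'camera_matrix': array([[371.6483,   0.    , 322.0156],
       [  0.    , 371.6483, 240.6939],
       [  0.    ,   0.    ,   1.    ]]), 'hand_eye': array([[ 0.0019, -0.9564, -0.2919,  0.0815],
       [ 1.    ,  0.0022, -0.0004,  0.0003],
       [ 0.001 , -0.2919,  0.9564, -0.1657],
       [ 0.    ,  0.    ,  0.    ,  1.    ]])}
```

View pics/scene0.png

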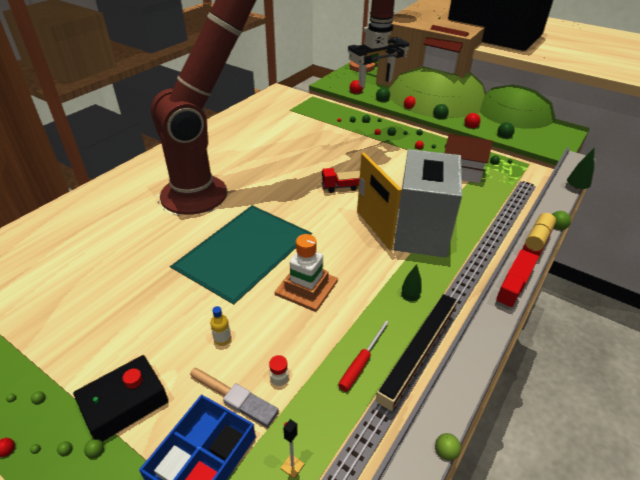

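View pics/top0.png

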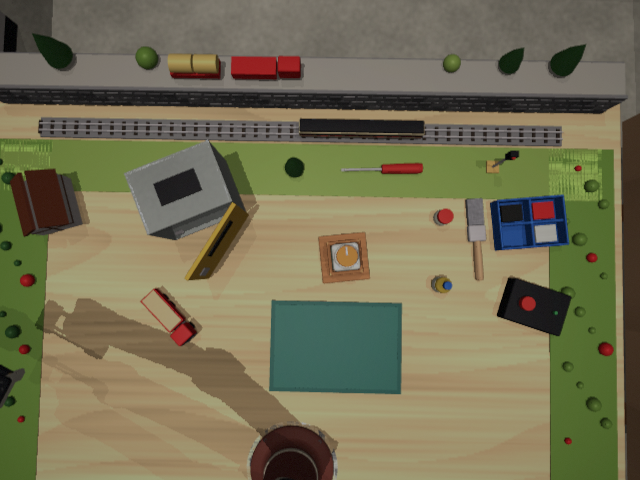

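The scene shows the door at (380,200), the cap at (306,245), and the truck at (340,180), near the door. In the top view the door runs from its hinge at (245,208) to its free edge at (190,278), and the cap is at (346,257). I'll measure both next.

Create h.py:
```python
import numpy as np,cv2
from plant import env
np.set_printoptions(precision=4,suppress=True)
def ray(n,u,v):
    c=env.get_calibration(n);K=c["camera_matrix"];R=np.array(c["R"]);t=np.array(c["t"])
    d=R.T@np.linalg.inv(K)@[u,v,1.];return -R.T@t,d/np.linalg.norm(d)
def plane(n,u,v,z):
    C,d=ray(n,u,v);return C+d*(z-C[2])/d[2]
def cross(a,b):
    (C,d),(E,e)=ray("top",*a),ray("scene",*b)
    s=np.linalg.lstsq(np.c_[d,-e],E-C,rcond=None)[0]
    p,q=C+s[0]*d,E+s[1]*e;return (p+q)/2,np.linalg.norm(p-q)
def proj(n,X):
    c=env.get_calibration(n);p=c["camera_matrix"]@(np.array(c["R"])@X+c["t"]);return p[:2]/p[2]
def mask(im,lo,hi,roi):
    x0,y0,x1,y1=roi;m=np.zeros(im.shape[:2],np.uint8)
    m[y0:y1,x0:x1]=cv2.inRange(cv2.cvtColor(im,cv2.COLOR_BGR2HSV),lo,hi)[y0:y1,x0:x1];return m
```

Run:
```python
from h import *
T=cv2.imread("pics/top0.png");S=cv2.imread("pics/scene0.png")
for n,im,roi in(("top",T,(325,235,370,280)),("scene",S,(285,225,330,270))):
    m=mask(im,(5,140,90),(20,255,255),roi)
    k=cv2.connectedComponentsWithStats(m);i=1+k[2][1:,4].argmax();print(n,k[2][i],k[3][i])
for n,im,roi in(("top",T,(180,195,255,285)),("scene",S,(350,145,410,255))):
    m=mask(im,(15,150,40),(32,255,255),roi)
    c=max(cv2.findContours(m,0,2)[0],key=cv2.contourArea)
    print(n,cv2.contourArea(c),cv2.approxPolyDP(cv2.convexHull(c),2,True)[:,0].tolist())
a=cv2.resize(T[195:285,180:260],None,fx=5,fy=5,interpolation=2)
b=cv2.resize(S[145:255,350:430],None,fx=4,fy=4,interpolation=2)
H=max(len(a),len(b));p=lambda q:cv2.copyMakeBorder(q,0,H-len(q),0,0,0)
c=cv2.copyMakeBorder(np.hstack([p(a),p(b)]),0,0,0,0,0);cv2.imwrite("pics/crop1.png",c);print(c.shape)
```

```text
top [ 325  235   44   45 1027] [345.9309 257.9854]
scene [296 234  21  24 397] [305.5542 245.2846]
top 1635.5 [[234, 203], [247, 216], [208, 277], [186, 279], [187, 273], [231, 203]]
scene 2426.0 [[362, 152], [401, 189], [391, 249], [357, 211]]
(450, 720, 3)
```

View pics/crop1.png

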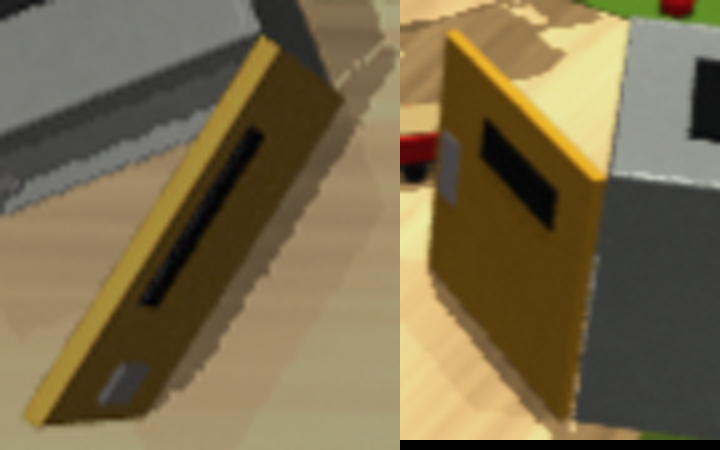

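The crops show the door's outer top edge. In the top view it runs from the hinge (236,204) to the free edge (188.4,280.4); in the scene view from (399.5,190.5) to (361.8,154.5).

Run:
```python
from h import *
T=cv2.imread("pics/top0.png");S=cv2.imread("pics/scene0.png")
h,e1=cross((236,204.4),(399.5,190.5));f,e2=cross((188.4,280.4),(361.8,154.5))
print("hinge",h,e1,"free",f,e2,"width",np.linalg.norm(f-h))
h=plane("top",236,204.4,.198);f=plane("top",188.4,280.4,.198);print(h,f,np.linalg.norm(f-h),np.degrees(np.arctan2(*(f-h)[1::-1])))
# box front top edge, z=.2
print("boxtop corners",[plane("top",u,v,.2)[:2] for u,v in((126,188),(210,142),(243,203),(155,237))])
for n,im,roi in(("top",T,(332,244,360,272)),("scene",S,(285,225,330,270))):
    m=mask(im,(8,190,120),(20,255,255),roi);k=cv2.connectedComponentsWithStats(m);i=1+k[2][1:,4].argmax();print(n,k[2][i],k[3][i])
a=cv2.resize(T[225:290,310:380],None,fx=5,fy=5,interpolation=2)
b=cv2.resize(S[225:305,270:340],None,fx=5,fy=5,interpolation=2)
a=cv2.copyMakeBorder(a,0,len(b)-len(a),0,0,0);cv2.imwrite("pics/crop2.png",np.hstack([a,b]))
```

```text
hinge [0.6126 0.1206 0.1981] 0.005047805558710948 free [0.4516 0.2156 0.1943] 0.004468343200526082 width 0.18700393594008224
[0.6104 0.1193 0.198 ] [0.4499 0.2134 0.198 ] 0.1861480125966658 149.61762994932454
boxtop corners [array([0.6402, 0.351 ]), array([0.7412, 0.1777]), array([0.6134, 0.1044]), array([0.5386, 0.2859])]Traceback (most recent call last):
  File "<stdin>", line 9, in <module>
ValueError: attempt to get argmax of an empty sequence
```

Run:
```python
from h import *
T=cv2.imread("pics/top0.png");S=cv2.imread("pics/scene0.png")
H=cv2.cvtColor(T,cv2.COLOR_BGR2HSV);print(H[258,340:354:3].tolist(),H[244:274:3,346].tolist())
a=cv2.resize(T[225:290,310:380],None,fx=5,fy=5,interpolation=2)
b=cv2.resize(S[225:305,270:340],None,fx=5,fy=5,interpolation=2)
a=cv2.copyMakeBorder(a,0,len(b)-len(a),0,0,0);cv2.imwrite("pics/crop2.png",np.hstack([a,b]))
```

```text
[[17, 164, 165], [17, 166, 164], [17, 166, 164], [17, 165, 164], [17, 165, 164]] [[21, 21, 124], [11, 26, 167], [120, 2, 168], [173, 6, 161], [17, 165, 165], [17, 162, 165], [17, 165, 165], [17, 162, 165], [23, 16, 144], [13, 147, 120]]
```

View pics/crop2.png

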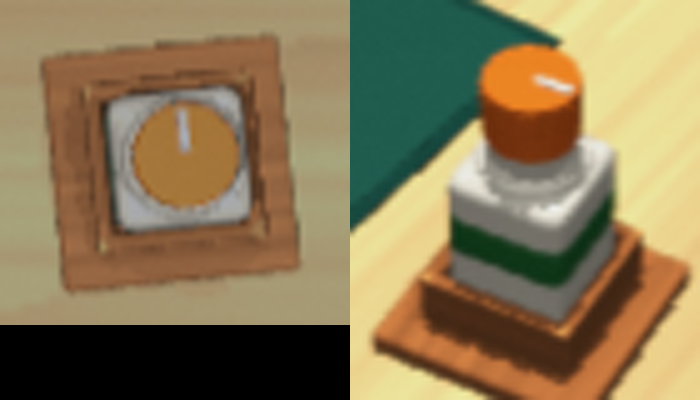

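In the top view the cap's top disc is centred at about (347,255.5), with the mark pointing up. In the scene view its centre is about (305.8,240.2).

Run:
```python
from h import *
print("cap",*cross((347.0,255.5),(305.8,240.2)),plane("top",347.0,255.5,.154))
# cap diameter and base corners at 12mm
print(np.linalg.norm(plane("top",336.0,255.5,.154)-plane("top",357.8,255.5,.154)))
c=np.array([plane("top",310+(u+.5)/5-.5,225+(v+.5)/5-.5,.012) for u,v in((43,62),(274,37),(298,267),(68,290))]);print(c.mean(0),np.degrees(np.arctan2(*(c[0]-c[3])[1::-1])),np.linalg.norm(c[0]-c[1]))
print("truck",plane("top",183,338,.04),plane("top",150,297,.06))
```

```text
cap [ 0.5098 -0.1166  0.157 ] 0.0005465738155938052 [ 0.5096 -0.1169  0.154 ]
0.04711606855337736
[ 0.5092 -0.1164  0.012 ] 7.425368510563419 0.11386071826440579
truck [0.3092 0.2627 0.04  ] [0.4055 0.3385 0.06  ]
```

>>> {"api": "jog_arm", "payload": {"offsets": {"dx":[0,-0.0],"dy":[0,-0.05],"dz":[-0.03,-0.02],"rx":[0,0],"ry":[0,0],"rz":[-0.14,-0.14]}, "finger_gap": 0, "squeeze": 20}}

```text
time_s: 0.35
tool_pos: [0.2656, 0.5465, 0.2665]
eef_rot: [0.0, 0.078, 0.997, 0.002]
wrist_force: [0.4, -0.3, 1.0]
width: 0.0813
gripper_force: 0.0
```

The cap's top centre is at (0.5096, -0.1167), and its height and size agree with the text. The door hinge is at (0.611, 0.120) with the door open about 0.65 rad, so I'll now travel over to the door's outer side.

>>> {"api": "jog_arm", "payload": {"offsets": {"dx":[-0.028,-0.022,-0.016,-0.010,-0.003,-0.003,-0.003,-0.003],"dy":[-0.039,-0.043,-0.045,-0.047,-0.048,-0.048,-0.048,-0.048],"dz":[0,0,0,0,0,0,0,0],"rx":[0,0,0,0,0,0,0,0],"ry":[0,0,0,0,0,0,0,0],"rz":[-0.137,-0.137,-0.137,-0.137,0,0,0,0]}}}

```text
time_s: 1.15
tool_pos: [0.4329, 0.1945, 0.2672]
eef_rot: [0.0, -0.191, 0.982, -0.0]
wrist_force: [0.6, 1.0, 0.6]
width: 0.0175
gripper_force: 0.0
```

>>> {"api": "jog_arm", "payload": {"offsets": {"dx":[0,0],"dy":[-0.03,0],"dz":[0,0],"rx":[0,0],"ry":[0,0],"rz":[0,0]}}}

```text
time_s: 1.35
tool_pos: [0.4455, 0.163, 0.267]
eef_rot: [-0.0, -0.186, 0.983, -0.002]
wrist_force: [0.1, -0.7, -0.6]
width: 0.0025
gripper_force: 0.0
```

```bash
python3 -c "
from plant import env;print(env.observe()['joint_pos'])"
```

```text
[-0.3096435   0.2943445  -0.11782122  1.83405366  0.0436949   1.01650106
  1.49923928]
```

>>> {"api": "jog_arm", "payload": {"offsets": {"dx":[-0.005,0,0,0],"dy":[-0.014,0,0,0],"dz":[0.045,0.045,0.022,0],"rx":[0,0,0,0],"ry":[0,0,0,0],"rz":[0,0,0,0]}}}

```text
time_s: 1.75
tool_pos: [0.4507, 0.1576, 0.1523]
eef_rot: [-0.004, -0.192, 0.981, -0.0]
wrist_force: [-1.1, -0.2, 0.1]
width: 0.0003
gripper_force: 0.0
```

Run:
```python
from h import *
cv2.imwrite("pics/scene1.png",env.capture("scene")[100:280,250:490])
```

```text
(no output)
```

View pics/scene1.png

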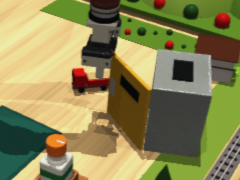

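Run:
```python
from h import *
p=env.observe()['tool_pos']
print(p,proj("scene",p)-[250,100],proj("scene",p+[0,0,.08])-[250,100],proj("scene",[.45,.2145,.198])-[250,100])
im=env.capture("scene")[110:230,310:430]
cv2.imwrite("pics/scene2.png",cv2.resize(im,None,fx=5,fy=5,interpolation=2))
```

```text
[0.4524 0.1583 0.1543] [99.0132 76.9811] [100.7045  50.5304] [110.3125  53.3495]
```

View pics/scene2.png

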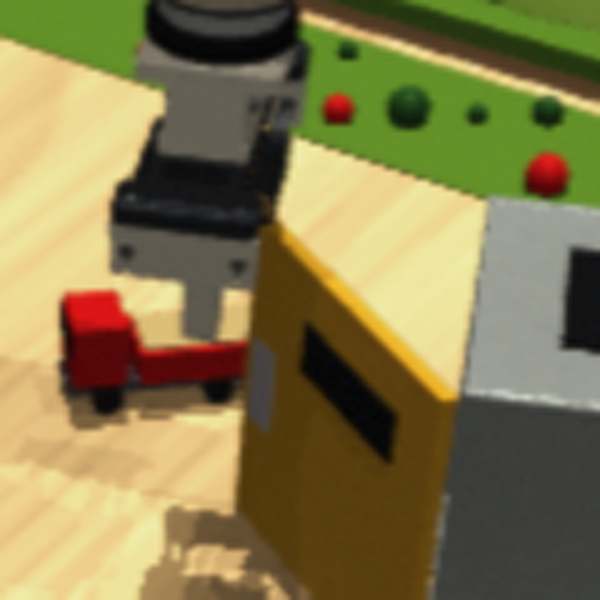

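The fingers stand in front of the door's outer face by the free edge, clear of the truck and matching the projection. Now the push.

>>> {"api": "jog_arm", "payload": {"offsets": {"dx":[-0.018,-0.018,-0.018,-0.018,-0.016,-0.012],"dy":[0.009,0.009,0.009,0.008,0.008,0.006],"dz":[0,0,0,0,0,0],"rx":[0,0,0,0,0,0],"ry":[0,0,0,0,0,0],"rz":[0,0,0,0,0,0]}}}

```text
time_s: 2.45
tool_pos: [0.5294, 0.2425, 0.1576]
eef_rot: [0.002, -0.192, 0.981, 0.001]
wrist_force: [-0.7, -1.3, -0.0]
width: 0.0001
gripper_force: 0.2
```

>>> {"api": "jog_arm", "payload": {"offsets": {"dx":[-0.008,-0.006,-0.005],"dy":[0.003,0.001,0],"dz":[0,0,0],"rx":[0,0,0],"ry":[0,0,0],"rz":[0,0,0]}}}

```text
time_s: 2.75
tool_pos: [0.542, 0.2513, 0.1567]
eef_rot: [-0.002, -0.191, 0.982, -0.0]
wrist_force: [-15.6, -5.1, 10.8]
width: 0.0006
gripper_force: 7.5
```

>>> {"api": "jog_arm", "payload": {"offsets": {"dx":[-0.003,0],"dy":[0,0],"dz":[0,0],"rx":[0,0],"ry":[0,0],"rz":[0,0]}}}

```text
time_s: 2.95
tool_pos: [0.5417, 0.2512, 0.1565]
eef_rot: [-0.005, -0.192, 0.981, -0.001]
wrist_force: [-11.4, -5.7, 7.9]
width: 0.0002
gripper_force: 6.1
```

>>> {"api": "jog_arm", "payload": {"offsets": {"dx":[-0.003,0],"dy":[0,0],"dz":[0,0],"rx":[0,0],"ry":[0,0],"rz":[0,0]}}}

```text
time_s: 3.15
tool_pos: [0.5416, 0.2511, 0.1565]
eef_rot: [-0.009, -0.192, 0.981, -0.002]
wrist_force: [-16.9, -7.0, 13.2]
width: 0.0006
gripper_force: 9.0
```

Run:
```python
from h import *
cv2.imwrite("pics/top3.png",env.capture("top"));
cv2.imwrite("pics/top3c.png",cv2.resize(cv2.imread("pics/top3.png")[135:285,110:260],None,fx=4,fy=4,interpolation=2))
```

```text
(no output)
```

View pics/top3c.png

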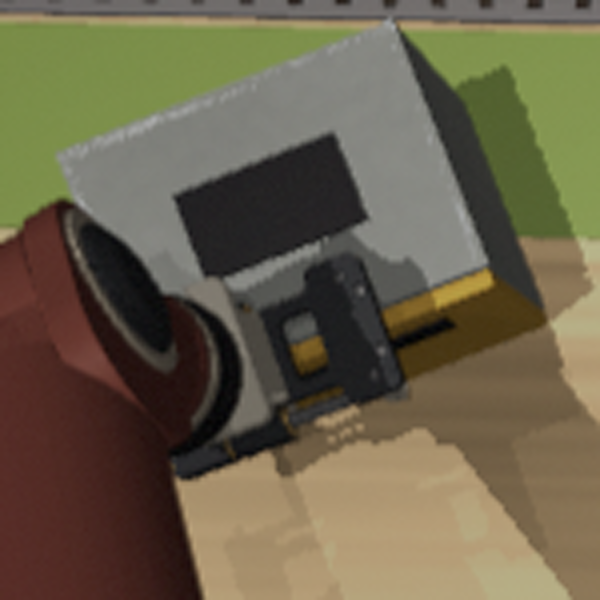

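The tool stopped advancing while the force rose to 18 N, more than the catch can give, and the door looks flush against the box. I'll back off and verify that it stays shut.

>>> {"api": "jog_arm", "payload": {"offsets": {"dx":[0.01,0.03,0.03,0,0],"dy":[0,0,-0.03,-0.045,-0.045],"dz":[0,0,-0.02,-0.02,-0.02],"rx":[0,0,0,0,0],"ry":[0,0,0,0,0],"rz":[0,0,0,0,0]}, "finger_gap": 0.08}}

```text
time_s: 3.7
tool_pos: [0.5302, 0.1158, 0.2174]
eef_rot: [0.002, -0.192, 0.981, 0.0]
wrist_force: [1.1, 0.1, -0.1]
width: 0.0362
gripper_force: 0.0
```

Run:
```python
from h import *
print(env.observe()['joint_pos'])
t=env.capture("top");cv2.imwrite("pics/top4.png",t)
cv2.imwrite("pics/top4c.png",cv2.resize(t[135:285,110:260],None,fx=4,fy=4,interpolation=2))
```

```text
[-0.1839  0.4489 -0.1053  1.7401  0.0558  0.9517  1.6467]
```

View pics/top4c.png

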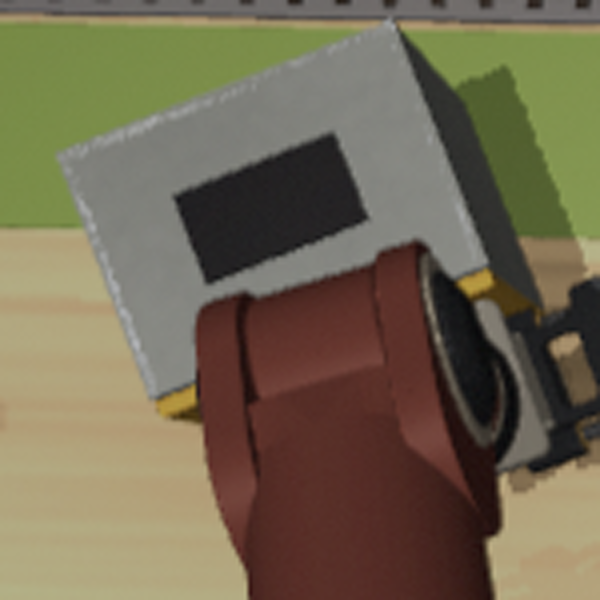

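The door is flush with the box at both ends, (157,405) and (490,275), with the gripper away, so it is shut and held. On to the cap.

>>> {"api": "jog_arm", "payload": {"offsets": {"dx":[0.0134,0.0093,0.0051,0.0008,-0.0036,-0.0079,-0.012,-0.0158],"dy":[-0.0259,-0.0276,-0.0287,-0.0291,-0.0289,-0.028,-0.0265,-0.0244],"dz":[0,0,0,0,0,0,0,0],"rx":[0,0,0,0,0,0,0,0],"ry":[0,0,0,0,0,0,0,0],"rz":[0.15,0.15,0.15,0.15,0.15,0.15,0.15,0.15]}, "finger_gap": 0.08}}

```text
time_s: 4.55
tool_pos: [0.5094, -0.1169, 0.2165]
eef_rot: [0.002, 0.399, 0.917, 0.001]
wrist_force: [0.2, -0.8, -0.1]
width: 0.08
gripper_force: 0.0
```

Create rel.py:
```python
from h import *
from scipy.spatial.transform import Rotation as Ro
import sys
o=env.observe();q=o['eef_rot'];R=Ro.from_quat(q,scalar_first=True)
t=np.array([.5096,-.1167,float(sys.argv[1])])
print("tool delta",R.as_matrix().T@(t-o['tool_pos']),"upright fix",np.cross(R.as_matrix().T@[0,0,-1],[0,0,-1])*-1*-1,"j",o['joint_pos'],"yaw",np.degrees(np.arctan2(*R.as_matrix()[1::-1,0])),"z",R.as_matrix()[:,2])
```

```text
(no output)
```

>>> {"api": "jog_arm", "payload": {"offsets": {"dx":[0,0],"dy":[0,0],"dz":[0,0],"rx":[0,0],"ry":[0,0],"rz":[0,0]}}}

```text
time_s: 4.75
tool_pos: [0.5092, -0.1158, 0.216]
eef_rot: [0.001, 0.396, 0.918, 0.0]
wrist_force: [-0.2, -0.1, 0.4]
width: 0.0801
gripper_force: 0.0
```

```bash
python3 rel.py .127
```

```text
tool delta [-0.0008 -0.0005  0.089 ] upright fix [0.0018 0.0018 0.    ] j [ 0.0146  0.4254  0.2419  1.8028 -0.1248  0.9257  1.0664] yaw 133.29788768742605 z [ 0.0025 -0.     -1.    ]
```

>>> {"api": "jog_arm", "payload": {"offsets": {"dx":[0,0,0,0],"dy":[0,0,0,0],"dz":[0.04,0.03,0.019,0],"rx":[0,0,0,0],"ry":[0,0,0,0],"rz":[0,0,0,0]}}}

```text
time_s: 5.15
tool_pos: [0.5073, -0.1132, 0.1241]
eef_rot: [-0.003, 0.395, 0.919, 0.0]
wrist_force: [-0.2, 0.9, -0.0]
width: 0.0804
gripper_force: 0.0
```

```bash
python3 rel.py .128
```

```text
tool delta [-0.0041 -0.0007 -0.0039] upright fix [-0.0017 -0.0049 -0.    ] j [ 0.0395  0.5453  0.2071  1.911  -0.167   0.7068  1.1045] yaw 133.4989071911184 z [-0.0046  0.0024 -1.    ]
```

>>> {"api": "jog_arm", "payload": {"offsets": {"dx":[-0.002,0],"dy":[0,0],"dz":[-0.002,0],"rx":[0,0],"ry":[0,0],"rz":[0,0]}}}

```text
time_s: 5.35
tool_pos: [0.5115, -0.1172, 0.1299]
eef_rot: [0.002, 0.396, 0.918, 0.001]
wrist_force: [-0.7, 0.8, 0.1]
width: 0.0802
gripper_force: 0.0
```

```bash
python3 rel.py .128
```

```text
tool delta [ 0.0017 -0.0011  0.0019] upright fix [0.0026 0.0032 0.    ] j [ 0.042   0.5397  0.2112  1.8995 -0.1656  0.715   1.1053] yaw 133.3328127722089 z [ 0.0041 -0.0006 -1.    ]
```

>>> {"api": "jog_arm", "payload": {"offsets": {"dx":[0],"dy":[0],"dz":[0],"rx":[0],"ry":[0],"rz":[0]}}}

```text
time_s: 5.45
tool_pos: [0.5109, -0.1173, 0.1297]
eef_rot: [0.002, 0.396, 0.918, 0.0]
wrist_force: [0.5, -0.3, -0.9]
width: 0.0798
gripper_force: 0.0
```

```bash
python3 rel.py .128 | head -1
```

```text
tool delta [ 0.0014 -0.0005  0.0017] upright fix [0.002  0.0026 0.    ] j [ 0.0422  0.5397  0.2115  1.9006 -0.1657  0.7148  1.1053] yaw 133.29389885153628 z [ 0.0032 -0.0005 -1.    ]
```

Centred within about 1 mm. Closing on the cap.

>>> {"api": "jog_arm", "payload": {"offsets": {"dx":[0.001,0,0,0,0,0,0],"dy":[-0.0005,0,0,0,0,0,0],"dz":[0.001,0,0,0,0,0,0],"rx":[0,0,0,0,0,0,0],"ry":[0,0,0,0,0,0,0],"rz":[0,0,0,0,0,0,0]}, "finger_gap": 0.03, "squeeze": 45}}

```text
time_s: 6.15
tool_pos: [0.5087, -0.1169, 0.1272]
eef_rot: [-0.0, 0.397, 0.918, -0.0]
wrist_force: [-0.8, 0.1, 0.0]
width: 0.0453
gripper_force: 45.0
```

```bash
python3 rel.py .122
```

```text
tool delta [-0.0005  0.0008  0.0052] upright fix [-0.0001 -0.0001 -0.    ] j [ 0.0425  0.5417  0.2109  1.9063 -0.1662  0.7104  1.1055] yaw 133.261009866107 z [-0.0001 -0.     -1.    ]
```

>>> {"api": "jog_arm", "payload": {"offsets": {"dx":[0,0,0,0,0],"dy":[0,0,0,0,0],"dz":[0.002,0.002,0.002,0,0],"rx":[0,0,0,0,0],"ry":[0,0,0,0,0],"rz":[0,0,0,0,0]}}}

```text
time_s: 6.65
tool_pos: [0.5088, -0.117, 0.1225]
eef_rot: [0.0, 0.397, 0.918, 0.0]
wrist_force: [-3.2, 1.3, 9.5]
width: 0.0453
gripper_force: 45.0
```

>>> {"api": "jog_arm", "payload": {"offsets": {"dx":[0,0,0],"dy":[0,0,0],"dz":[0.002,0.001,0],"rx":[0,0,0],"ry":[0,0,0],"rz":[0,0,0]}}}

```text
time_s: 6.95
tool_pos: [0.5087, -0.117, 0.1211]
eef_rot: [0.0, 0.397, 0.918, 0.001]
wrist_force: [-5.3, 1.3, 19.4]
width: 0.0454
gripper_force: 45.0
```

At the hard stop (19 N, against 12 N from the spring). Twisting in two halves.

>>> {"api": "jog_arm", "payload": {"offsets": {"dx":[0,0,0,0,0],"dy":[0,0,0,0,0],"dz":[0,0,0,0,0],"rx":[0,0,0,0,0],"ry":[0,0,0,0,0],"rz":[-0.1,-0.1,-0.1,-0.1,0]}}}

```text
time_s: 7.45
tool_pos: [0.5107, -0.117, 0.1211]
eef_rot: [0.003, 0.205, 0.979, 0.001]
wrist_force: [-2.2, 1.3, 16.7]
width: 0.0452
gripper_force: 45.0
```

```bash
python3 rel.py .121
```

```text
tool delta [ 0.0011 -0.0002  0.0001] upright fix [0.0021 0.0049 0.    ] j [ 0.125   0.5449  0.0878  1.9088 -0.0735  0.6858  1.4137] yaw 156.28528845847552 z [ 0.0053 -0.     -1.    ]
```

```bash
python3 -c "
from plant import env;print(env.observe()['moment'])"
```

```text
[0.26241851 0.58757626 0.00790552]
```

>>> {"api": "jog_arm", "payload": {"offsets": {"dx":[0,0,0,0,0,0,0,0],"dy":[0,0,0,0,0,0,0,0],"dz":[0,0,0,0,0,0,0,0],"rx":[0,0,0,0,0,0,0,0],"ry":[0,0,0,0,0,0,0,0],"rz":[-0.1,-0.1,-0.1,-0.1,-0.1,-0.1,0,0]}}}

```text
time_s: 8.25
tool_pos: [0.511, -0.1158, 0.1211]
eef_rot: [0.003, -0.093, 0.996, 0.0]
wrist_force: [-2.3, 3.0, 16.5]
width: 0.0451
gripper_force: 45.0
```

```bash
python3 rel.py .121;python3 -c "
from plant import env;print(env.observe()['moment'])"
```

```text
tool delta [ 0.0015 -0.0007  0.0001] upright fix [-0.0001  0.0057  0.    ] j [ 0.2421  0.545  -0.0889  1.905   0.0695  0.6891  1.8688] yaw -169.3754912787752 z [ 0.0056  0.0009 -1.    ]
[0.65956075 0.48640034 0.0306715 ]
```

Turned 57.4° with almost no moment, so the cap followed. Lifting slowly at first.

>>> {"api": "jog_arm", "payload": {"offsets": {"dx":[0,0,0,0],"dy":[0,0,0,0],"dz":[-0.004,-0.005,-0.005,0],"rx":[0,0,0,0],"ry":[0,0,0,0],"rz":[0,0,0,0]}}}

```text
time_s: 8.65
tool_pos: [0.5085, -0.1173, 0.1324]
eef_rot: [-0.0, -0.092, 0.996, -0.0]
wrist_force: [0.8, 0.6, -0.2]
width: 0.0453
gripper_force: 45.0
```

>>> {"api": "jog_arm", "payload": {"offsets": {"dx":[0,0,0,0,0,0,0,0],"dy":[0,0,0,0,0,0,0,0],"dz":[-0.008,-0.01,-0.012,-0.012,0,0,0,0],"rx":[0,0,0,0,0,0,0,0],"ry":[0,0,0,0,0,0,0,0],"rz":[0,0,0,0,0,0,0,0]}}}

```text
time_s: 9.45
tool_pos: [0.5083, -0.1169, 0.1738]
eef_rot: [-0.001, -0.092, 0.996, 0.0]
wrist_force: [-0.7, -0.6, -0.9]
width: 0.0448
gripper_force: 45.0
```

Run:
```python
from h import *
s=env.capture("scene");cv2.imwrite("pics/scene5.png",cv2.resize(s[120:320,240:500],None,fx=3,fy=3,interpolation=2))
```

```bash
python3 rel.py .17
```

```text
tool delta [-0.0013 -0.0001  0.0037] upright fix [ 0.0004 -0.0011  0.    ] j [ 0.2484  0.4717 -0.094   1.849   0.0581  0.8247  1.8803] yaw -169.43460144222672 z [-0.0012  0.0002 -1.    ]
```

View pics/scene5.png

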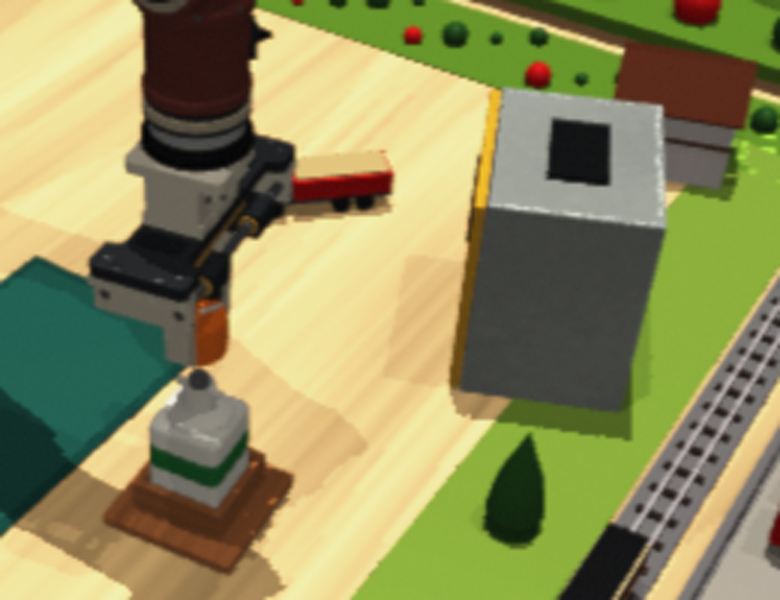

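The cap hangs upright in the gripper at (210,330), clear of the bare neck at (200,385). The door is flush shut at (480,240) and the truck is undisturbed. Handing in.

```bash
python3 -c "
from plant import env;print(env.close_job())"
```

```text
the job is handed in; nothing more can be done
None
```

The job is handed in at about 9.5 s: the door is shut against its stop and stayed flush after I let go, then the cap was pressed, twisted 57°, lifted off and held upright about 3.5 cm above the neck; the hand-in returned no verdict.

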